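# Spin the painting turntable and stop it at the index

## Robot

A 7-joint arm with a two-finger parallel gripper is mounted at the origin on the work surface. World frame = base frame: x ahead of the robot, y to its left, z up, the work surface at z = 0. Lengths are in m, angles in rad, forces in N, time in s.
With the tool pointing down it reaches from about 0.35 to 0.9 m from the base axis. Payload 19.9 kg.
Tool frame: the origin (TCP) lies at the very end of the fingers, on their centre line; the grasp point (between the pads) lies 19 mm behind it; z points along the fingers, y is the line along which they close (so a half turn about z gives the same grasp; the last joint's range is limited). The gripper opens to 94 mm and grips with 3 to 60 N. Pads are 16 mm wide; open, the fingers measure 119 mm over their backs; the gripper's body (75 mm by 177 mm) begins 78 mm behind the grasp point.
Start: joints at [1.145, 0.417, -0.01, 1.614, 0.005, 1.111, -0.053], TCP at [0.235, -0.579, 0.205] pointing down, gripper open.
Joint ranges: [-2.81, 2.81], [-0.39, 2.02], [-1.27, 1.25], [0.06, 2.57], [-1.19, 4.33], [0.19, 2], [-2.82, 2.82]. Speed limits (rad/s): [1.89, 1.89, 2.39, 2.39, 3.01, 3.01, 3.01].

## Interface

Orientations are given as a 3x3 rotation matrix whose columns are the frame's x, y, z axes.
In Python, from workcell import env gives the robot as it stands.
- The arm moves only by the tool play_rows, never from a script. Its argument "deltas" is a list of rows, each an object with "slide": the shift along the tool's x, y, z in m, a list of three; "rot": the turn, a rotation vector about the tool's x, y, z in rad, a list of three. A call has 1 to 5 rows; each row shifts and turns the commanded pose from where the row before left it, along the tool's axes as they then stand; what a row does not reach is not made up. A row lasts 1/10 s, in which the tool goes at most 50 mm and 8.59 degrees, less where a joint would pass 70% of its speed; a pose out of reach is approached as far as the arm can. A call is refused whole if a number of a shift passes 0.05 or a number of a turn 0.15, either way. A call with a gripper value outside its range is refused whole. "claw" is the opening, from 0 (shut) to 1 (fully open), set as the call begins (left out, the last holds). The fingers move at their own pace and stop on an object; "grip_force" is the grip in N (left out, the last holds). Time passes only in rows, so rows that do not move let the fingers close. It gives the time, the measured TCP pose, the force, the opening and the grip force at its end, in the units of the state.
- env.sense(): the state, without advancing time (a new reading comes with each control period).
- env.snapshot(name): name is "side" or "top" or "wrist"; returns a dict with "frame" (420x560x3 uint8, red, green, blue), "depth" (420x560 float32, m along the optical axis (not along the pixel's ray), 0 where there is no reading), "fovy" (degrees; the focal length in pixels is half the picture's height over the tangent of half this angle, whatever the lens; pixels are square), "cx", "cy" (the principal point, pixels), "view" (4x4, takes a point from world to camera coordinates). Camera axes: x right, y up, looking along -z (the intrinsics and any distortion apply to the point x, -y, -z); pixel columns grow to the right and rows downward; lengths in m; the calibration is good to about 2 mm. A picture is of the moment at which its call begins.
- env.sign_off(): hands the job in; it is judged then, once.
The state is a dict: "t": time; "qpos": joint angles; "dq": joint speeds; "joint_efforts": joint torques, N m; "tcp_pos": TCP position; "tool_rot": TCP orientation; "force": force on the tool from outside, world axes, zero at the start; "wrist_torque": the same for the moment, N m; "gripper_width": opening from 0.0 (shut) to 1.0 (fully open); "gripper_force": force on a finger pad.
Only numpy, scipy, OpenCV 4.12 (cv2) and the standard library are available. Lean on these libraries where they do the work, as an engineer would, in place of code of your own. Each camera call takes 0.05 s, during which the arm holds its last target. There are 200 camera calls.

## Task

Check that the painting turntable runs freely and leave it indexed: flick the plate with a fingertip into a free anticlockwise spin (seen from above) so that its tab sweeps past the grey index block and runs on, untouched, for at least half a turn; then, on that next pass or a later one and while it is still turning, brake it with a fingertip so that it comes to rest with the end of the tab in front of the block. Stop it there in one go, without letting it come to rest elsewhere and turning it into place afterwards, and finish holding: the program ends with the fingertip still resting on the plate. Do not touch the freshly varnished bird house, do not lean hard on the plate, and leave everything else on the table where it is.

Things in the scene. Friction and masses are not known exactly. Their poses are not given: they have to be found in the camera images.
- stand: Grey foot of a painter's turntable, 150 mm across, fixed; origin at its centre on the table, z up = the turning axis. A low radial arm along its -x axis carries the index block: upright, flat, 44 mm wide, 16 mm thick, 150 to 166 mm from the axis, top 60 mm above the table.
- wheel (a joint): Angle of the plate, rad, growing anticlockwise seen from above, not wrapped. At 0, 2 pi, 4 pi... the tab points at the middle of the index block; starts between -2.8 and -0.7. Ball bearing with little drag: left alone it loses about a tenth of its speed each second plus 0.05 rad/s each second. Inertia about 0.005 kg m2.
- plate_top (a point): Centre of the grey round plate's top, on the axis, 70 mm above the table. Plate 220 mm across, 8 mm thick, turning only; its face is sprung: pressed, it starts to sink at 2 N and reaches its stop 8 mm down at 7 N. Through it stand four upright metal finger pegs, 12 mm across, 20 mm above the plate, at radius 90 mm, 45 and 135 degrees either side of the tab; bare between them.
- tab_tip (a point): Outer end of the tab, 132 mm from the axis, 52 mm above the table; turns with the plate. The tab is a flat metal bar 14 mm wide and 8 mm thick, just below the plate, the only thing that sticks out past the plate's rim (by 22 mm).
- index (a point): The point on the stand 132 mm from the axis, 52 mm above the table, straight in front of the middle of the index block, where the end of the tab belongs.
- house (a point): Small wooden bird house with a pitched roof, freshly varnished, fixed on the middle of the plate and turning with it; within 48 mm of the axis, ridge about 130 mm above the table. Its entrance hole faces the tab. This point: centre of its underside.
- bottle_a: Paint bottle, 38 mm across, 110 mm tall; a bystander, stands loose, origin at the centre of its underside.
- bottle_b: Paint bottle, 38 mm across, 110 mm tall; a bystander, stands loose, origin at the centre of its underside.
- bottle_c: Paint bottle, 38 mm across, 110 mm tall; a bystander, stands loose, origin at the centre of its underside.
- jar: Small paint jar, 48 mm across, 50 mm tall, beside the turntable; a bystander, stands loose, origin at the centre of its underside.
- cork: Cork stopper, 30 mm across, 35 mm tall, near the turntable; a bystander, stands loose, origin at the centre of its underside.
- cup: White plastic cup, 72 mm across, 85 mm tall; a bystander, stands loose, origin at the centre of its underside.
- saucer: Paper plate used as a palette, 140 mm across, 18 mm tall; a bystander, stands loose, origin at the centre of its underside.
- slat: Thin wooden slat, 100 x 22 x 6 mm, lying beside the turntable; a bystander, stands loose, origin at the centre of its underside.

How it is judged:
On the way, in this order (a step that is already met when the one before it is completed fails the run):
1. the plate spins anticlockwise, untouched, its tab having gone past the index block and half a turn on (value of joint wheel above 3 rad and velocity of joint wheel above 0.4 rad/s and contact force between the fingers and wheel below 0.05 N), for 0.2 s.
2. then a fingertip touches the plate (contact force between the fingers and wheel above 0.1 N).
At the end, for the whole second after the job is handed in: The end of the tab lies within 24 mm of the point in front of the middle of the index block (the block is 44 mm wide), on the second pass or later; the plate is at rest (under 0.05 rad/s) and a fingertip is still resting on it with 0.3 to 40 N (horizontal distance between tab_tip and index below 0.024 m and velocity of joint wheel between -0.05 and 0.05 rad/s and value of joint wheel above 5.5 rad and contact force between the fingers and wheel between 0.3 and 40 N); the arm keeps its last pose, push and grip.
It fails at once if after its first free pass the plate came to rest with the tab away from the block (value of joint wheel above 1 rad and velocity of joint wheel below 0.03 rad/s and horizontal distance between tab_tip and index above 0.026 m).
It fails at once if the plate was left to run down by itself instead of being braked (value of joint wheel above 1 rad and velocity of joint wheel between 0.005 and 0.04 rad/s and contact force between the fingers and wheel below 0.05 N).
It fails at once if the bird house was touched (contact force between any of the fingers, the arm and wheel_c6 above 0.3 N or contact force between any of the fingers, the arm and wheel_c7 above 0.3 N or contact force between any of the fingers, the arm and wheel_c8 above 0.3 N).
It fails at once if the plate was pressed with more than 60 N (contact force between the fingers and wheel above 60 N).
It fails at once if something else on the table was moved or knocked over (distance of any of bottle_a, bottle_b, bottle_c, jar, cork, cup, saucer, slat from where it was at the start of the episode above 0.015 m or angle between any of bottle_a, bottle_b, bottle_c, jar, cork, cup, saucer, slat's own z axis and vertical above 0.3 rad).
It also fails if it takes over 58 s, if anything falls off the work surface, if the arm or the gripper's body presses on something with over 40 N, if the wrist force passes 120 N, or if a joint passes its speed limit or range.

## Working session

There is one attempt and no reset: what is moved stays moved. The work goes in short steps, Python scripts to look and compute and a tool call to move; the robot and the scene stay as the last step left them, time stands still between calls to the robot, and variables do not carry over. Pictures are saved under pics/ and viewed, at most 10 in all, crops included, and the job is handed in when it is done.

Besides the shell and the picture viewer there is one more tool, called as name(argument=value, ...) on one line, values as JSON. play_rows: Moves the arm, as the interface text tells. Its arguments: {"type":"object","properties":{"deltas":{"type":"array","items":{"type":"object","properties":{"slide":{"type":"array","items":{"type":"number"}},"rot":{"type":"array","items":{"type":"number"}}}}},"claw":{"type":"number"},"grip_force":{"type":"number"}},"required":["deltas"]}

```bash
ls; mkdir -p pics; python3 - <<'E'
from workcell import env
import cv2,numpy as np
ims=[]
for n in("top","side"):
    s=env.snapshot(n); np.savez(f"{n}0.npz",**s); cv2.imwrite(f"pics/{n}0.png",s["frame"][:,:,::-1]); print(n,s["fovy"],s["cx"],s["cy"],s["view"].round(3).tolist(),[k for k in s])
s=env.sense();print(s["t"],s["tool_rot"],s["gripper_width"],s["gripper_force"])
E
```

```text
pics
top 55.738589527361604 274.37224419454225 212.9676024489487 [[0.022, -1.0, 0.016, -0.033], [0.987, 0.025, 0.162, -0.603], [-0.162, 0.012, 0.987, -1.142], [0.0, 0.0, 0.0, 1.0]] ['frame', 'depth', 'fovy', 'cx', 'cy', 'view']
side 46.93407444644647 279.6866636762893 206.03265068168957 [[-0.665, -0.747, -0.004, 0.412], [0.538, -0.483, 0.691, -0.36], [-0.518, 0.457, 0.723, -0.834], [0.0, 0.0, 0.0, 1.0]] ['frame', 'depth', 'fovy', 'cx', 'cy', 'view']
0.1 [[ 9.26885798e-01  3.75343156e-01 -4.81834522e-04]
 [ 3.75343455e-01 -9.26885306e-01  9.59031107e-04]
 [-8.66395764e-05 -1.06976575e-03 -9.99999424e-01]] 1.0017838578516494 0.0
```

View pics/top0.png

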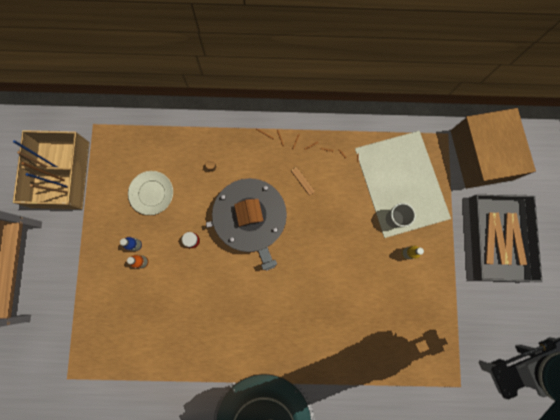

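View pics/side0.png

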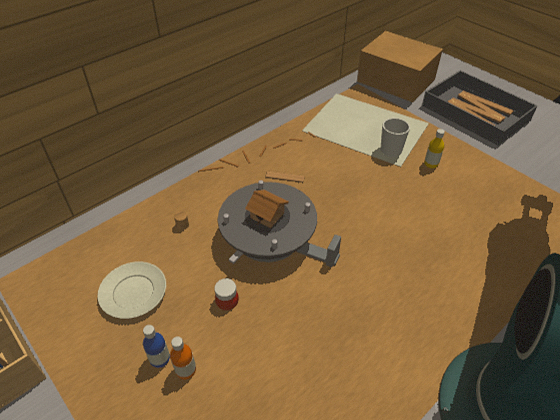

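```bash
cat > h.py <<'E'
import numpy as np,cv2
def ray(s,u,v,z):
    f=s["frame"].shape[0]/2/np.tan(np.radians(s["fovy"])/2); V=s["view"]
    d=np.array([(u-s["cx"])/f,-(v-s["cy"])/f,-1.]); R=V[:3,:3].T; o=-R@V[:3,3]; d=R@d
    return (o+d*(z-o[2])/d[2])
def proj(s,p):
    f=s["frame"].shape[0]/2/np.tan(np.radians(s["fovy"])/2); c=s["view"]@np.append(p,1)
    return s["cx"]+f*c[0]/-c[2], s["cy"]-f*c[1]/-c[2]
E
python3 - <<'E'
from h import *
s=np.load("top0.npz")
f=s["frame"][:,:,::-1].copy()
hsv=cv2.cvtColor(f,cv2.COLOR_BGR2HSV)
m=((hsv[...,1]<60)&(hsv[...,2]>20)).astype(np.uint8)*255
m[:165]=0;m[285:]=0;m[:,:200]=0;m[:,300:]=0
d=s["depth"]; x=np.zeros(d.shape)
V=s["view"];R=V[:3,:3].T;o=-R@V[:3,3]
fl=210/np.tan(np.radians(s["fovy"])/2);uu,vv=np.meshgrid(np.arange(560),np.arange(420))
P=np.stack([(uu-s["cx"])/fl,-(vv-s["cy"])/fl,-np.ones_like(uu)],-1)*d[...,None]@R.T+o
reg=np.zeros(d.shape,bool);reg[165:285,200:300]=1
pl=reg&(abs(P[...,2]-.07)<.004)
c,_=cv2.findContours(pl.astype(np.uint8),cv2.RETR_EXTERNAL,cv2.CHAIN_APPROX_NONE);c=max(c,key=cv2.contourArea)
e=cv2.fitEllipse(c);print("ell",e, ray(s,*e[0],.07))
pk=reg&(P[...,2]>.080)&(P[...,2]<.1)&((hsv[...,2]>100))
n,l,st,ce=cv2.connectedComponentsWithStats(pk.astype(np.uint8))
for i in range(1,n): print("peg?",st[i,4],ce[i],ray(s,*ce[i],.09))
tb=reg&(hsv[...,1]<60)&(P[...,2]>.025)&(P[...,2]<.066)
n,l,st,ce=cv2.connectedComponentsWithStats(tb.astype(np.uint8))
for i in range(1,n):
  if st[i,4]>3: print("tab/blk",st[i],ce[i],ray(s,*ce[i],.056))
cv2.imwrite("pics/crop.png",cv2.resize(f[160:290,130:330],None,fx=4,fy=4,interpolation=cv2.INTER_CUBIC))
E
```

```text
ell ((249.03909301757812, 214.1964111328125), (72.22409057617188, 73.44889068603516), 70.92642211914062) [0.59478504 0.05567919 0.07      ]
peg? 16 [265.5 187. ] [0.67337501 0.00915024 0.09      ]
peg? 15 [223.13333333 196.46666667] [0.6419522  0.13164373 0.09      ]
peg? 15 [275.         229.26666667] [ 0.54956145 -0.02139939  0.09      ]
peg? 13 [231.61538462 238.61538462] [0.5196273  0.10212208 0.09      ]
tab/blk [206 221   8   6  32] [209.46875 223.5625 ] [0.56601051 0.17257234 0.056     ]
tab/blk [262 260  15  10  81] [268.69135802 264.13580247] [ 0.45078009 -0.00574704  0.056     ]
```

View pics/crop.png

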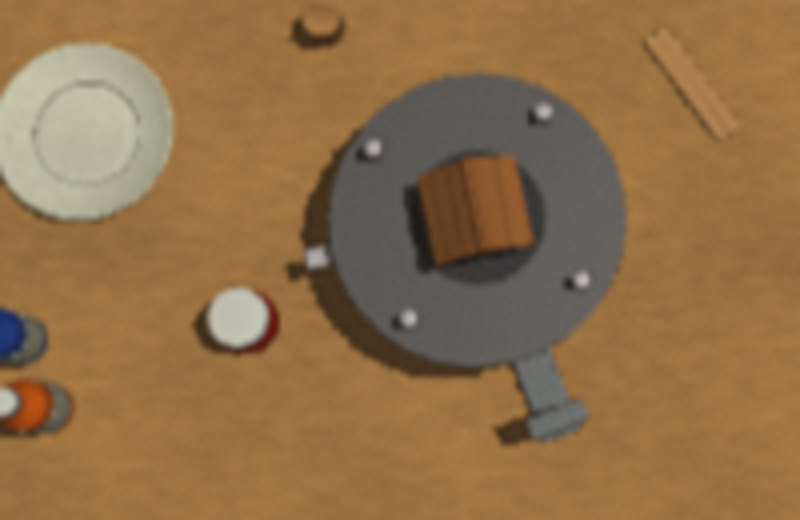

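play_rows(deltas=[{"slide": [0.04, -0.0235, 0]}, {"slide": [0.04, -0.0235, 0]}, {"slide": [0.04, -0.0235, 0]}, {"slide": [0.04, -0.0235, 0]}, {"slide": [0.04, -0.0235, 0]}], claw=0)

```text
invalid input at $.deltas[0]: expected keys slide, rot
```

play_rows(deltas=[{"slide": [0.04, -0.0235, 0]}, {"slide": [0.04, -0.0235, 0]}, {"slide": [0.04, -0.0235, 0]}, {"slide": [0.04, -0.0235, 0]}, {"slide": [0.04, -0.0235, 0]}])

```text
invalid input at $.deltas[0]: expected keys slide, rot
```

play_rows(deltas=[{"slide": [0.04, -0.0235, 0]}, {"slide": [0.04, -0.0235, 0]}, {"slide": [0.04, -0.0235, 0]}, {"slide": [0.04, -0.0235, 0]}, {"slide": [0.04, -0.0235, 0]}])

```text
invalid input at $.deltas[0]: expected keys slide, rot
```

play_rows(deltas=[{"slide": [0, 0, 0.015], "rot": [0, 0, -0.145]}, {"slide": [0, 0, 0.015], "rot": [0, 0, -0.145]}, {"slide": [0, 0, 0.015], "rot": [0, 0, -0.145]}, {"slide": [0, 0, 0.015], "rot": [0, 0, -0.145]}, {"slide": [0, 0, 0.015], "rot": [0, 0, -0.145]}])

```text
t: 0.6
tcp_pos: [0.2345, -0.5791, 0.1295]
tool_rot: [[0.439, 0.898, -0.0], [0.898, -0.439, 0.001], [0.0, -0.0, -1.0]]
force: [-0.1, 0.1, -0.1]
gripper_width: 0.995
gripper_force: 0.0
```

play_rows(deltas=[{"slide": [0, 0, 0], "rot": [0, 0, -0.145]}, {"slide": [0, 0, 0]}])

```text
invalid input at $.deltas[1]: expected keys slide, rot
```

play_rows(deltas=[{"slide": [0, 0, -0.05], "rot": [0, 0, -0.145]}, {"slide": [0.044, 0.0157, 0], "rot": [0, 0, 0]}, {"slide": [0.044, 0.0157, 0], "rot": [0, 0, 0]}, {"slide": [0.044, 0.0157, 0], "rot": [0, 0, 0]}, {"slide": [0.044, 0.0157, 0], "rot": [0, 0, 0]}], claw=0)

```text
t: 1.1
tcp_pos: [0.3496, -0.4299, 0.1803]
tool_rot: [[0.311, 0.95, -0.0], [0.95, -0.311, 0.0], [0.0, -0.0, -1.0]]
force: [1.8, -1.1, 0.7]
gripper_width: 0.613
gripper_force: 0.0
```

play_rows(deltas=[{"slide": [0.044, 0.0157, 0], "rot": [0, 0, 0]}, {"slide": [0.044, 0.0157, 0], "rot": [0, 0, 0]}, {"slide": [0.044, 0.0157, 0], "rot": [0, 0, 0]}, {"slide": [0.044, 0.0157, 0], "rot": [0, 0, 0]}, {"slide": [0.044, 0.0157, 0], "rot": [0, 0, 0]}])

```text
t: 1.6
tcp_pos: [0.4927, -0.2451, 0.1804]
tool_rot: [[0.311, 0.95, -0.0], [0.95, -0.311, 0.0], [-0.0, -0.0, -1.0]]
force: [0.6, 0.0, 0.1]
gripper_width: 0.187
gripper_force: 0.0
```

play_rows(deltas=[{"slide": [0.044, 0.0157, 0], "rot": [0, 0, 0]}, {"slide": [0.044, 0.0157, 0], "rot": [0, 0, 0]}, {"slide": [0.044, 0.0157, 0], "rot": [0, 0, 0]}, {"slide": [0.044, 0.0157, 0], "rot": [0, 0, 0]}, {"slide": [0.04, 0.014, 0], "rot": [0, 0, 0]}])

```text
t: 2.1
tcp_pos: [0.6329, -0.0633, 0.1801]
tool_rot: [[0.31, 0.951, -0.001], [0.951, -0.31, 0.0], [0.0, -0.001, -1.0]]
force: [0.8, -0.6, -0.3]
gripper_width: 0.004
gripper_force: 0.0
```

play_rows(deltas=[{"slide": [0.03, 0.011, 0.03], "rot": [0, 0, 0]}, {"slide": [0, 0, 0.03], "rot": [0, 0, 0]}, {"slide": [0, 0, 0], "rot": [0, 0, 0]}])

```text
t: 2.4
tcp_pos: [0.6497, -0.0394, 0.1162]
tool_rot: [[0.309, 0.951, -0.007], [0.951, -0.309, 0.001], [-0.001, -0.007, -1.0]]
force: [-1.5, -0.3, -0.1]
gripper_width: 0.003
gripper_force: 0.0
```

```bash
python3 - <<'E'
from workcell import env
import cv2,numpy as np
s=env.sense();print(s["t"],s["tcp_pos"],s["gripper_width"],s["qpos"])
ims=[env.snapshot(n)["frame"][:,:,::-1] for n in("top","side")]
cv2.imwrite("pics/h1.png",np.hstack([cv2.resize(ims[0][150:300,180:330],(400,400)),cv2.resize(ims[1][130:330,180:380],(400,400))]))
E
```

```text
2.4 [ 0.6496785  -0.03942376  0.11623944] 0.002816896929669207 [ 0.30339266  0.58976276 -0.40806874  1.60411643  0.26264489  1.00925014
 -0.49964787]
```

View pics/h1.png

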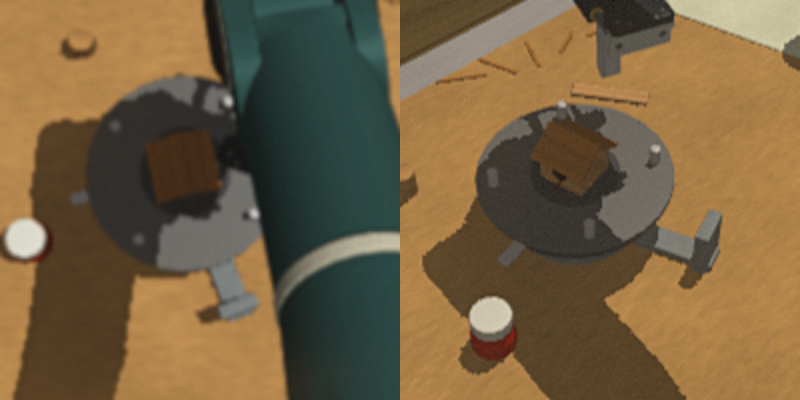

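play_rows(deltas=[{"slide": [0.01, 0.007, 0.015], "rot": [0, 0, 0]}, {"slide": [0.005, 0, 0.013], "rot": [0, 0, 0]}, {"slide": [0, 0, 0.01], "rot": [0, 0, 0]}, {"slide": [0, 0, 0], "rot": [0, 0, 0]}])

```text
t: 2.9
tcp_pos: [0.6623, -0.0287, 0.0815]
tool_rot: [[0.311, 0.95, -0.002], [0.95, -0.311, -0.0], [-0.001, -0.002, -1.0]]
force: [-0.9, 0.5, 0.1]
gripper_width: 0.006
gripper_force: 0.0
```

```bash
cat > w.py <<'E'
from h import *
C=np.array([.596,.0554])
def tabang(s):
    """tab angle from side view: angle whose predicted overhang region is bright grey (tab), via ring sampling at r=.121,z=.056"""
    g=cv2.cvtColor(s["frame"],cv2.COLOR_RGB2HSV)
    th=np.radians(np.arange(0,360,1.0)); out=[]
    for t in th:
        v=[]
        for r in(.117,.122,.127):
            u,w=proj(s,[C[0]+r*np.cos(t),C[1]+r*np.sin(t),.056]); v.append(g[int(round(w)),int(round(u)),1])
        out.append(np.max(v))
    return np.array(out)
E
python3 - <<'E'
from workcell import env
from w import *
s=env.sense();print(s["t"],s["tcp_pos"],s["tool_rot"].round(3) if hasattr(s["tool_rot"],'round') else s["tool_rot"],s["force"])
for n in ("side0.npz",):
    a=tabang(np.load(n)); print(np.where(a<110)[0],a[60:240:3])
E
```

```text
2.9 [ 0.66228012 -0.02866413  0.08153355] [[ 0.311  0.95  -0.002]
 [ 0.95  -0.311 -0.   ]
 [-0.001 -0.002 -1.   ]] [-0.89225427  0.52268309  0.14835227]
[103 104 105 106 107 108 109 110 175 176 177 178 179 180 181 182 183 184
 185 186 187 188 189 326 327 328 329] [150 156 146 150 148 141 167 143 144 160 143 141 165 137 139  42  39 134
 129 143 142 126 135 161 131 132 141 131 126 153 158 133 138 144 149 144
 135 161 151  44  43  46  26  13 158 149 151 154 150 151 155 152 148 152
 152 152 161 153 149 150]
```

play_rows(deltas=[{"slide": [0.01, 0, 0.003], "rot": [0, 0, 0]}, {"slide": [0.015, 0, 0], "rot": [0, 0, 0]}, {"slide": [0.017, 0, 0], "rot": [0, 0, 0]}, {"slide": [0.017, 0, 0], "rot": [0, 0, 0]}, {"slide": [0.017, 0, 0], "rot": [0, 0, 0]}])

```text
t: 3.4
tcp_pos: [0.6873, 0.0465, 0.0797]
tool_rot: [[0.31, 0.951, 0.0], [0.951, -0.31, 0.001], [0.001, 0.0, -1.0]]
force: [-1.7, 0.4, 0.5]
gripper_width: 0.006
gripper_force: 0.0
```

play_rows(deltas=[{"slide": [-0.01, 0, -0.01], "rot": [0, 0, 0]}, {"slide": [-0.01, 0, -0.02], "rot": [0, 0, 0]}])

```text
t: 3.6
tcp_pos: [0.6798, 0.026, 0.1089]
tool_rot: [[0.309, 0.951, -0.003], [0.951, -0.309, 0.0], [-0.001, -0.003, -1.0]]
force: [-0.0, -0.1, -0.6]
gripper_width: 0.007
gripper_force: 0.0
```

```bash
cat >> w.py <<'E'
def meas(env,tag):
    for n in("side","top"):
        s=env.snapshot(n); t=env.sense()["t"]; ref=np.load(n+"0.npz")
        a=tabang(s); st=tabang(ref)<110
        low=np.where(a<100)[0]; print(tag,n,"t_after",round(t,3),"low",low.tolist(),"ref",np.where(st)[0].tolist())
        np.savez(f"{n}_{tag}.npz",**s); cv2.imwrite(f"pics/{n}_{tag}.png",s["frame"][140:300,170:370,::-1])
E
python3 - <<'E'
from workcell import env
from w import *
meas(env,"a");print(env.sense()["tcp_pos"])
E
```

```text
a side t_after 3.65 low [167, 168, 169, 170, 171, 172, 173, 174, 175, 176, 177, 178, 179, 180, 181, 182, 183, 184, 185, 186, 187, 188, 189] ref [103, 104, 105, 106, 107, 108, 109, 110, 175, 176, 177, 178, 179, 180, 181, 182, 183, 184, 185, 186, 187, 188, 189, 326, 327, 328, 329]
a top t_after 3.7 low [0, 1, 2, 3, 4, 5, 6, 7, 8, 9, 10, 11, 12, 16, 177, 178, 179, 180, 181, 182, 183, 184, 185, 186, 196, 197, 198, 199, 200, 201, 202, 203, 204, 205, 206, 207, 208, 209, 210, 211, 212, 213, 214, 215, 216, 217, 218, 219, 220, 221, 223, 229, 233, 254, 255, 256, 257, 258, 259, 260, 261, 262, 263, 264, 265, 266, 267, 349, 354, 358, 359] ref [101, 102, 103, 104, 105, 106, 107, 108, 109, 196, 197, 198, 199, 200, 201, 202, 203, 204, 205, 206, 207, 208, 209]
[0.68197    0.02301261 0.11297019]
```

play_rows(deltas=[{"slide": [-0.02, -0.011, 0], "rot": [0, 0, 0]}, {"slide": [-0.022, -0.011, 0], "rot": [0, 0, 0]}, {"slide": [-0.022, -0.011, 0], "rot": [0, 0, 0]}])

```text
t: 4.0
tcp_pos: [0.6288, -0.0267, 0.1101]
tool_rot: [[0.312, 0.95, 0.001], [0.95, -0.312, -0.0], [-0.0, 0.001, -1.0]]
force: [-0.1, -1.0, 0.1]
gripper_width: 0.006
gripper_force: 0.0
```

```bash
python3 - <<'E'
from workcell import env
from w import *
meas(env,"b");print(env.sense()["tcp_pos"])
E
```

```text
b side t_after 4.05 low [175, 176, 177, 178, 179, 180, 181, 182, 183, 184, 185, 186, 187, 188, 189, 222, 223, 224, 225, 226, 227, 228, 229, 230] ref [103, 104, 105, 106, 107, 108, 109, 110, 175, 176, 177, 178, 179, 180, 181, 182, 183, 184, 185, 186, 187, 188, 189, 326, 327, 328, 329]
b top t_after 4.1 low [196, 197, 198, 199, 200, 201, 202, 203, 204, 205, 206, 207, 208, 209, 218, 219, 220, 221, 222, 223, 224, 225, 226, 227, 228, 229, 230, 231, 232, 233, 234, 235, 238, 239, 240, 241, 242, 243, 244, 248, 249, 298, 302, 308, 310, 316, 317, 319, 320, 321, 322, 323, 324, 325, 326, 327, 328, 343, 346, 347, 348, 349, 350, 351, 352, 353, 354, 355] ref [101, 102, 103, 104, 105, 106, 107, 108, 109, 196, 197, 198, 199, 200, 201, 202, 203, 204, 205, 206, 207, 208, 209]
[ 0.627983   -0.02921227  0.11014072]
```

play_rows(deltas=[{"slide": [0, 0, 0.01], "rot": [0, 0, 0]}, {"slide": [0, 0, 0], "rot": [0, 0, 0]}, {"slide": [0, 0, 0], "rot": [0, 0, 0]}, {"slide": [0, 0, 0], "rot": [0, 0, 0]}, {"slide": [0, 0, 0], "rot": [0, 0, 0]}])

```text
t: 4.6
tcp_pos: [0.6295, -0.0251, 0.0994]
tool_rot: [[0.31, 0.951, -0.0], [0.951, -0.31, 0.0], [0.0, -0.0, -1.0]]
force: [0.2, 0.2, 0.1]
gripper_width: 0.005
gripper_force: 0.0
```

play_rows(deltas=[{"slide": [0, 0, 0], "rot": [0, 0, 0]}, {"slide": [0, 0, 0], "rot": [0, 0, 0]}, {"slide": [0, 0, 0], "rot": [0, 0, 0]}, {"slide": [0, 0, 0], "rot": [0, 0, 0]}, {"slide": [0, 0, 0], "rot": [0, 0, 0]}])

```text
t: 5.1
tcp_pos: [0.6293, -0.0255, 0.0994]
tool_rot: [[0.311, 0.95, -0.0], [0.95, -0.311, 0.0], [0.0, -0.0, -1.0]]
force: [-0.6, 0.2, 0.7]
gripper_width: 0.005
gripper_force: 0.0
```

```bash
sed -i 's/("side","top"):$/("side",):/' w.py; python3 - <<'E'
from workcell import env
from w import *
meas(env,"c")
for i in range(5): meas(env,"d%d"%i)
print(env.sense()["tcp_pos"])
E
```

```text
c side t_after 5.15 low [11, 14, 15, 16, 175, 176, 177, 178, 179, 180, 181, 182, 183, 184, 185, 186, 187, 188, 189, 302] ref [103, 104, 105, 106, 107, 108, 109, 110, 175, 176, 177, 178, 179, 180, 181, 182, 183, 184, 185, 186, 187, 188, 189, 326, 327, 328, 329]
d0 side t_after 5.2 low [16, 17, 18, 19, 20, 21, 175, 176, 177, 178, 179, 180, 181, 182, 183, 184, 185, 186, 187, 188, 189, 302] ref [103, 104, 105, 106, 107, 108, 109, 110, 175, 176, 177, 178, 179, 180, 181, 182, 183, 184, 185, 186, 187, 188, 189, 326, 327, 328, 329]
d1 side t_after 5.25 low [23, 24, 25, 26, 27, 28, 175, 176, 177, 178, 179, 180, 181, 182, 183, 184, 185, 186, 187, 188, 189, 302, 334] ref [103, 104, 105, 106, 107, 108, 109, 110, 175, 176, 177, 178, 179, 180, 181, 182, 183, 184, 185, 186, 187, 188, 189, 326, 327, 328, 329]
d2 side t_after 5.3 low [28, 29, 30, 31, 32, 33, 34, 35, 175, 176, 177, 178, 179, 180, 181, 182, 183, 184, 185, 186, 187, 188, 189, 302] ref [103, 104, 105, 106, 107, 108, 109, 110, 175, 176, 177, 178, 179, 180, 181, 182, 183, 184, 185, 186, 187, 188, 189, 326, 327, 328, 329]
d3 side t_after 5.35 low [34, 35, 36, 37, 38, 39, 40, 41, 175, 176, 177, 178, 179, 180, 181, 182, 183, 184, 185, 186, 187, 188, 189, 302, 303, 304] ref [103, 104, 105, 106, 107, 108, 109, 110, 175, 176, 177, 178, 179, 180, 181, 182, 183, 184, 185, 186, 187, 188, 189, 326, 327, 328, 329]
d4 side t_after 5.4 low [40, 41, 42, 43, 44, 45, 46, 47, 175, 176, 177, 178, 179, 180, 181, 182, 183, 184, 185, 186, 187, 188, 189, 302] ref [103, 104, 105, 106, 107, 108, 109, 110, 175, 176, 177, 178, 179, 180, 181, 182, 183, 184, 185, 186, 187, 188, 189, 326, 327, 328, 329]
[ 0.62932374 -0.02550133  0.09943684]
```

```bash
cat > tr.py <<'E'
from workcell import env
from w import *
import sys,pickle,os
from scipy.optimize import least_squares
def tabc(s):
    low=set(np.where(tabang(s)<100)[0])-set(range(172,193))-set(range(298,336)); best=[]
    for a in low:
        r=[a]
        while r[-1]+1 in low: r.append(r[-1]+1)
        if len(r)>len(best): best=r
    return np.mean(best) if 5<=len(best)<=13 and best[0]!=193 and best[-1]!=171 else None
D=pickle.load(open("D.pkl","rb")) if os.path.exists("D.pkl") else [(4.0,226.),(5.2,25.5),(5.35,43.5)]
for i in range(int(sys.argv[1])):
    t=env.sense()["t"]; c=tabc(env.snapshot("side"))
    if c is not None: D.append((t,c))
pickle.dump(D,open("D.pkl","wb")); D=np.array(D)
def th(p,t):
    tau=t-5.2; k=p[2]; e=np.exp(-k*tau); b=.05/k
    return p[0]+(p[1]+b)/k*(1-e)-b*tau
A=np.radians(D[:,1]); wr=lambda x:(x+np.pi)%(2*np.pi)-np.pi
r=least_squares(lambda p:wr(th(p,D[:,0])-A),[np.radians(25.5),2.13,.1],loss="soft_l1",f_scale=.05)
p=r.x; now=env.sense()["t"]; tt=np.arange(5,25,.01); W=th(p,tt)+2*np.pi-np.radians(203+2*np.pi*0)  # wheel
print("now",now,"n",len(D),"p",p,"rms deg",np.degrees(np.sqrt(np.mean(wr(th(p,D[:,0])-A)**2))))
f=lambda t:np.interp(t,tt,W); print("wheel now",f(now),"v",(f(now)-f(now-.1))/.1)
for a in(-.6,0): 
    j=np.argmax(W>4*np.pi+a); print("t at 4pi%+.1f"%a,tt[j],"v",(W[j]-W[j-1])/.01)
print([(round(a,2),float(b)) for a,b in D[-6:]])
E
python3 tr.py 50
```

```text
now 7.9 n 37 p [0.43057623 2.03370797 0.15864054] rms deg 1.484228598255402
wheel now 7.478340638016676 v 1.2275529971189858
t at 4pi-0.6 16.73999999999975 v 0.06164591362498584
t at 4pi+0.0 5.0 v -834.2060018596989
[(np.float64(7.1), 211.5), (np.float64(7.15), 215.5), (np.float64(7.2), 220.5), (np.float64(7.25), 225.5), (np.float64(7.3), 229.5), (np.float64(7.35), 234.0)]
```

play_rows(deltas=[{"slide": [0, 0, 0], "rot": [0, 0, 0]}, {"slide": [0, 0, 0], "rot": [0, 0, 0]}, {"slide": [0, 0, 0], "rot": [0, 0, 0]}, {"slide": [0, 0, 0], "rot": [0, 0, 0]}, {"slide": [0, 0, 0], "rot": [0, 0, 0]}])

```text
t: 8.4
tcp_pos: [0.6293, -0.0255, 0.0994]
tool_rot: [[0.311, 0.95, -0.0], [0.95, -0.311, 0.0], [0.0, -0.0, -1.0]]
force: [-0.0, 0.5, -0.0]
gripper_width: 0.005
gripper_force: 0.0
```

```bash
sed -i 's/^print(\[(round.*/print([(round(float(a),2),float(b),round(float(np.degrees(wr(th(p,a)-np.radians(b)))),1)) for a,b in D[::2]])/' tr.py; python3 tr.py 16
```

```text
now 9.2 n 39 p [0.4860311  1.85383088 0.06359731] rms deg 4.566878192022672
wheel now 9.405339745738852 v 1.2673772338899347
t at 4pi-0.6 11.489999999999862 v 0.9839815728286183
t at 4pi+0.0 12.129999999999848 v 0.9133778915408897
[(4.0, 226.0, 27.3), (5.35, 43.5, 0.2), (5.45, 53.5, 0.6), (5.55, 66.0, -1.6), (5.65, 76.5, -1.8), (5.75, 86.5, -1.7), (5.85, 96.5, -1.6), (5.95, 106.5, -1.7), (6.05, 116.0, -1.3), (6.15, 125.0, -0.5), (6.25, 134.5, -0.3), (6.35, 144.0, -0.2), (6.45, 152.5, 0.8), (6.55, 161.5, 1.2), (6.95, 197.5, 2.0), (7.05, 207.0, 1.5), (7.15, 215.5, 1.9), (7.25, 225.5, 0.7), (7.35, 234.0, 1.0), (9.15, 20.5, -2.2)]
```

```bash
sed -i 's/^D=pickle.*$/D=[d for d in pickle.load(open("D.pkl","rb")) if d[0]>5.3]/; s/^print(\[(round(float.*/print([(round(float(a),2),float(b),round(float(np.degrees(wr(th(p,a)-np.radians(b)))),1)) for a,b in D[-24::2]])/' tr.py; python3 tr.py 24
```

```text
now 10.4 n 61 p [0.49340461 1.85662714 0.06651279] rms deg 1.9486099848778102
wheel now 10.791020617894644 v 1.1001118820185773
t at 4pi-0.6 11.54999999999986 v 0.9586163935610514
t at 4pi+0.0 12.199999999999847 v 0.8862478688410391
[(9.2, 25.0, -4.1), (9.3, 31.0, -3.0), (9.4, 37.5, -2.5), (9.5, 44.5, -2.5), (9.6, 51.5, -2.7), (9.7, 56.5, -0.8), (9.8, 63.0, -0.6), (9.9, 68.5, 0.6), (10.0, 74.5, 1.1), (10.1, 80.0, 2.2), (10.2, 85.5, 3.1), (10.3, 90.5, 4.5)]
```

play_rows(deltas=[{"slide": [0, 0, 0], "rot": [0, 0, 0]}, {"slide": [0, 0, 0], "rot": [0, 0, 0]}, {"slide": [0, 0, 0], "rot": [0, 0, 0]}, {"slide": [0, 0, 0], "rot": [0, 0, 0]}, {"slide": [0, 0, 0], "rot": [0, 0, 0]}])

```text
t: 10.9
tcp_pos: [0.6293, -0.0255, 0.0994]
tool_rot: [[0.311, 0.95, -0.0], [0.95, -0.311, 0.0], [0.0, -0.0, -1.0]]
force: [-0.7, 0.3, 0.5]
gripper_width: 0.008
gripper_force: 0.0
```

play_rows(deltas=[{"slide": [0, 0, 0], "rot": [0, 0, 0]}, {"slide": [0, 0, 0], "rot": [0, 0, 0]}, {"slide": [0, 0, 0], "rot": [0, 0, 0]}, {"slide": [0, 0, 0], "rot": [0, 0, 0]}])

```text
t: 11.3
tcp_pos: [0.6293, -0.0255, 0.0994]
tool_rot: [[0.311, 0.95, -0.0], [0.95, -0.311, 0.0], [0.0, -0.0, -1.0]]
force: [0.4, -0.1, -0.2]
gripper_width: 0.002
gripper_force: 0.0
```

```bash
sed -i 's/d\[0\]>5.3/d[0]>9.3/' tr.py; python3 tr.py 8
```

```text
now 11.7 n 29 p [-0.44682779  2.55918298  0.16541954] rms deg 0.30528699397352893
wheel now 11.724278936312825 v 0.6822415701206985
t at 4pi-0.6 12.079999999999849 v 0.615394327344454
t at 4pi+0.0 13.199999999999825 v 0.46020033942113514
[(9.6, 51.5, -0.8), (9.7, 56.5, 0.3), (9.8, 63.0, -0.2), (9.9, 68.5, 0.1), (10.0, 74.5, -0.1), (10.1, 80.0, -0.0), (10.2, 85.5, -0.0), (10.3, 90.5, 0.4), (11.3, 138.0, 0.5), (11.4, 142.5, 0.2), (11.5, 147.0, -0.2), (11.6, 151.0, -0.2)]
```

play_rows(deltas=[{"slide": [0, 0, 0], "rot": [0, 0, 0]}, {"slide": [0, 0, 0], "rot": [0, 0, 0]}, {"slide": [0, 0, 0], "rot": [0, 0, 0]}, {"slide": [0, 0, 0], "rot": [0, 0, 0]}, {"slide": [0, 0, 0.003], "rot": [0, 0, 0]}])

```text
t: 12.2
tcp_pos: [0.6295, -0.0255, 0.0966]
tool_rot: [[0.311, 0.95, 0.001], [0.95, -0.311, 0.0], [0.0, 0.0, -1.0]]
force: [0.2, -0.2, 1.6]
gripper_width: 0.002
gripper_force: 0.0
```

play_rows(deltas=[{"slide": [0, 0, 0.006], "rot": [0, 0, 0]}, {"slide": [0, 0, 0.008], "rot": [0, 0, 0]}, {"slide": [0, 0, 0.006], "rot": [0, 0, 0]}, {"slide": [0, 0, 0], "rot": [0, 0, 0]}])

```text
t: 12.6
tcp_pos: [0.6287, -0.0255, 0.0751]
tool_rot: [[0.311, 0.95, -0.002], [0.95, -0.311, 0.0], [-0.0, -0.002, -1.0]]
force: [-0.4, 0.5, 0.8]
gripper_width: 0.003
gripper_force: 0.0
```

```bash
python3 - <<'E'
from workcell import env
from w import *
s=env.snapshot("side");a=tabang(s);print(env.sense()["t"],env.sense()["tcp_pos"],np.where(a<100)[0].tolist(),a[188:206])
f=s["frame"]; print([proj(s,[C[0]+.132*np.cos(t),C[1]+.132*np.sin(t),.056]) for t in np.radians([190,203])])
cv2.imwrite("pics/e.png",cv2.resize(f[130:330,180:380,::-1],(600,600)))
E
```

```text
12.65 [ 0.62899743 -0.02543473  0.07579985] [175, 176, 177, 178, 179, 180, 181, 182, 183, 184, 185, 186, 187, 188, 189, 190, 191, 192, 193, 194, 294, 295, 296, 297, 298, 299, 300, 301, 302, 303, 304, 305, 306] [ 38  35  34  35  29  27  68 161 161 156 158 150 152 152 149 153 153 150]
[(np.float64(316.684841049316), np.float64(246.83765743783235)), (np.float64(323.40606865712374), np.float64(237.57115408005865))]
```

View pics/e.png

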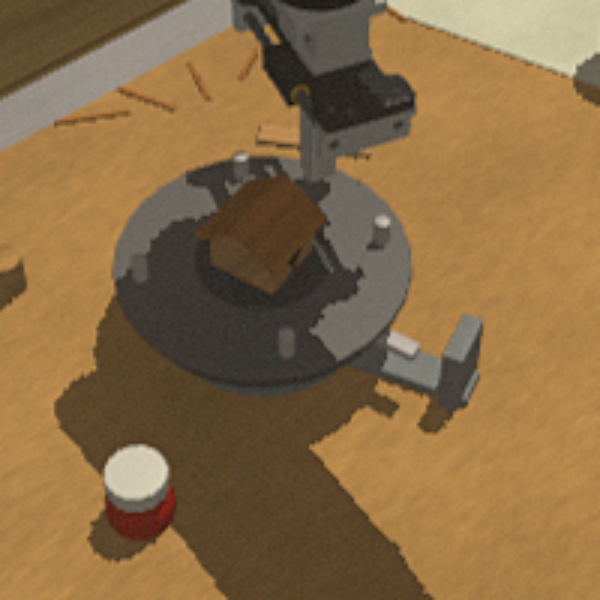

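play_rows(deltas=[{"slide": [0, 0, 0.002], "rot": [0, 0, 0]}, {"slide": [0, 0, 0.006], "rot": [0, 0, 0]}, {"slide": [0, 0, 0.004], "rot": [0, 0, 0]}, {"slide": [0, 0, 0], "rot": [0, 0, 0]}, {"slide": [0, 0, 0], "rot": [0, 0, 0]}])

```text
t: 13.15
tcp_pos: [0.6296, -0.0256, 0.0646]
tool_rot: [[0.311, 0.95, 0.0], [0.95, -0.311, -0.0], [0.0, 0.0, -1.0]]
force: [0.4, -1.1, 4.9]
gripper_width: 0.004
gripper_force: 2.5
```

```bash
python3 - <<'E'
from workcell import env
from w import *
for i in range(3):
    s=env.snapshot("side");a=tabang(s);print(env.sense()["t"],env.sense()["tcp_pos"],env.sense()["force"],np.where(a[190:230]<100)[0]+190)
cv2.imwrite("pics/f.png",cv2.resize(s["frame"][130:330,180:380,::-1],(600,600)))
E
```

```text
13.2 [ 0.62964024 -0.02557407  0.06473329] [ 0.54315152 -0.76005577  3.93452088] [195 196 197 198 199 200 201 202]
13.25 [ 0.62964334 -0.02562036  0.06477024] [ 0.79411034 -0.32833659  4.73260597] [195 196 197 198 199 200 201 202 203]
13.3 [ 0.62967042 -0.02557562  0.06479854] [ 0.50261652 -0.34247956  3.57887201] [195 196 197 198 199 200 201 202 203]
```

View pics/f.png

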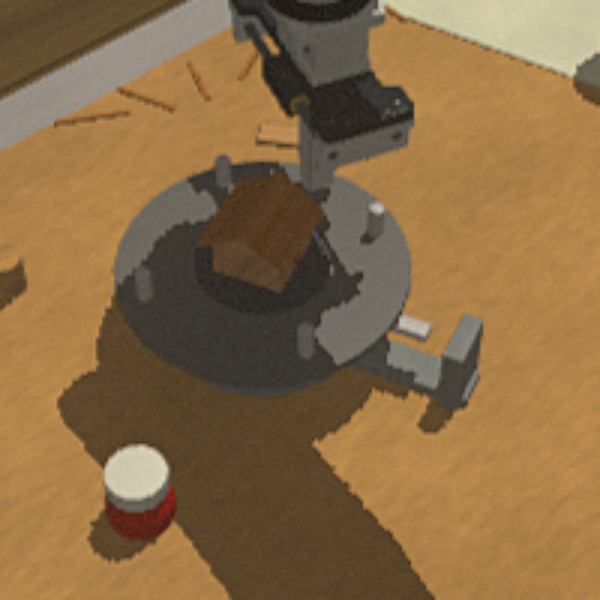

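```bash
python3 -c "
from workcell import env
print(env.sign_off())"
```

```text
the job is handed in; nothing more can be done
None
```

I flicked the plate into a free anticlockwise spin and braked it at its second return to the block. It stopped with the tab about 4° short of the block's middle (roughly 9 mm, limit 24 mm), with the fingertip still resting on it at about 4 N. The job is handed in; sign-off returned no verdict.

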